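# Shim the short foot of a rocking bench drill press

## Task

The small bench drill press rocks because its left front foot (as the robot sees it) is too short. Without picking anything up, push the wooden wedge that lies in front of that foot under it, thin end first, until the machine stands level and has stopped rocking; then press down firmly on the round metal boss on top of the base over that foot to check that it stays level, and let go, leaving everything else on the bench where it is.

Things in the scene. Friction and masses are not known exactly. Their poses are not given: they have to be found in the camera images.
- drill_press: bench drill press 360 mm tall; base plate 260 (x) x 200 x 20 mm, 18 mm above the bench on rubber feet. Origin on the bench under the base's middle; x from its front (at x = -130 mm, robot side) to its back, z up. It never slides or turns, only rocks. Head (x -47 to 120, |y| < 45, handles to y = -76 mm) from 235 mm up; chuck and bit below it at x = -10 mm; front corners open from above
- drill (a joint): rocking angle about the diagonal of the right front and left rear feet: 0 = level (a hard stop: right rear foot down), 0.04 rad = tipped on to a bolt end under its left side, where gravity takes it at the start. The short foot's underside is about 5 mm above the bench at 0.04 and 10 mm at 0
- short_foot (a point): centre of the underside of the short left front foot (28 x 28 mm, front edge 14 mm ahead of this point), at x = -110, y = 80 mm of the machine. Axes as the machine's. Nothing stands under the base for 55 mm behind this point.
- boss_top (a point): centre of the flat top of the round boss (aluminium disc 32 mm across, 6 mm high) on the base plate straight above the short foot, 44 mm above the bench when level. A firm press is 5 to 15 N downwards.
- wedge: plain dark-wood wedge 100 (x) x 40 mm, 3 mm thick at the thin end (+x) rising evenly to 17 mm at the upright blunt end (-x). Origin: centre of its underside. Starts flat, thin end 12 to 40 mm ahead of the foot's front edge, within 0.12 rad of the machine's x. Goes in with about 2 to 12 N, jams once level (force climbs past 15 N), about 50 mm past the foot's front edge, stays when released
- offcut: rectangular wood offcut 70 x 36 x 18 mm, bystander; origin under its middle
- screwdriver: screwdriver lying to the right of the machine, bystander
- screw_jar: pale screw jar with a black lid 60 mm across, 75 mm tall, left of the machine, bystander
- tape: yellow tape measure 62 x 34 x 50 mm, left of the wedge, bystander; origin under its middle
- socket: steel socket 28 mm across, 30 mm tall, left of the wedge, bystander
- mug: blue mug 80 mm across, 95 mm tall, far to the right, bystander
- wrench: wrench lying far to the left, bystander
Not all that is in view belongs to the job. Leave any orange or yellow look-alike of the wedge alone.

How it is judged:
By the outcome, as a careful person would: the job done as asked, in the order asked, and still so for the second after the job is handed in, with the robot touching nothing.
It also fails if it takes over 51 s, if anything falls off the work surface, if the arm or the gripper's body presses on something with over 40 N, if the wrist force passes 120 N, or if a joint passes its speed limit or range.

## Robot

A 6-joint arm with a two-finger parallel gripper is mounted at the origin on the work surface. World frame = base frame: x ahead of the robot, y to its left, z up, the work surface at z = 0. Lengths are in m, angles in rad, forces in N, time in s.
With the tool pointing down it reaches from about 0.3 to 0.75 m from the base axis. Payload 8.5 kg.
Tool frame: the origin (TCP) lies at the very end of the fingers, on their centre line; the grasp point (between the pads) lies grip_depth behind it (grip_depth is the distance from the TCP to the grasp point, in m); z points along the fingers, y is the direction in which the jaws open and shut (so a half turn about z gives the same grasp; the last joint's range is limited). The gripper opens to 85 mm and grips with 20 to 120 N. Pads are 22 mm wide; open, the fingers measure 114 mm over their backs; the gripper's body (76 mm by 85 mm) begins 54 mm behind the grasp point. The pads swing forward as they close: fully open they stand 13 mm farther back than shut.
Start: joints at [1.109, 0.381, 1.297, -0, 1.464, -0.215], TCP at [0.134, 0.533, 0.231] pointing down, gripper open.
Joint ranges: [-3.11, 3.11], [-0.89, 2.33], [0.22, 2.48], [-1.42, 4.56], [0.17, 2.85], [-2.88, 2.88]. Speed limits (rad/s): [2.39, 2.39, 3.14, 3.14, 3.14, 3.14].

## Interface

Orientations are given as a 3x3 rotation matrix whose columns are the frame's x, y, z axes.
In Python, from workcell import * gives the robot as it stands. The module is installed in compiled form; this text tells all that it offers.
- The arm moves only by the tool carry_out, never from a script. Its argument "steps" is a list of rows, each an object with "travel": the shift along the tool's x, y, z in units of 40 mm (1.0 is 40 mm), a list of three; "delta_rot": the turn, a rotation vector about the tool's x, y, z in units of 5 degrees (1.0 is 5 degrees), a list of three; "gripper": the finger opening in mm, from 0 to 85.4. A call has 1 to 10 rows; each row is the pose to reach, as a shift and turn from the pose commanded when the call began, along the tool's axes at that moment; what a row does not reach only later rows make up. A row lasts 1/10 s, in which the tool goes at most 50 mm and 8.59 degrees, less where a joint would pass 70% of its speed; a pose out of reach is approached as far as the arm can. A call with a gripper value outside its range is refused whole. The fingers move at their own pace and stop on an object; the grip force is fixed at half the most. Time passes only in rows, so rows that repeat a pose let the fingers close. It gives the time, the measured TCP pose, the force and the opening at its end, in the units of the state.
- get_state(): the state, without advancing time (a new reading comes with each control period).
- grab_frame(name): name is "scene" or "top" or "wrist"; returns the picture (480x640x3 uint8, blue, green, red); there is no depth.
- camera_info(name): a dict with "fx", "fy", "cx", "cy" (pixels), "k1" (the pictures are not rectified: a ray, as slopes to the right and down, at radius r is drawn at 1 + k1 r^2 times it, then the intrinsics apply), "T" (4x4, takes a point from camera to world coordinates). Camera axes: x right, y up, looking along -z (the intrinsics and any distortion apply to the point x, -y, -z); pixel columns grow to the right and rows downward; lengths in m; the calibration is good to about 2 mm. A picture is of the moment at which its call begins: read the wrist's pose just before it. camera_info takes no time and is no camera call; for the wrist camera it gives the pose at the moment of the call.
- hand_in(): hands the job in, once; it reports no verdict.
The state is a dict: "t": time; "joints": joint angles; "joint_velocities": joint speeds; "tau": joint torques, N m; "tool_pos": TCP position; "orientation": TCP orientation; "contact_force": force on the tool from outside, world axes, zero at the start; "wrist_torque": the same for the moment, N m; "opening": finger opening in m.
Only numpy, scipy, OpenCV 4.12 (cv2) and the standard library are available. Lean on these libraries where they do the work, as an engineer would, in place of code of your own. Each camera call takes 0.05 s, during which the arm holds its last target.

## Working session

There is one attempt and no reset: what is moved stays moved. The work goes in short steps, Python scripts to look and compute and a tool call to move; the robot and the scene stay as the last step left them, time stands still between calls to the robot, and variables do not carry over. Pictures are saved under pics/ and viewed, and the job is handed in when it is done.

Besides the shell and the picture viewer there is one more tool, called after "Call:" in YAML: its name, and indented under it one key for each argument. carry_out: Moves the arm, as the interface text tells. Its arguments: {"type":"object","properties":{"steps":{"type":"array"}},"required":["steps"]}

```bash
mkdir -p pics
python3 - <<'E'
from workcell import *
import cv2,numpy as np
np.set_printoptions(precision=4,suppress=True)
s=get_state();print(s)
for n in ["scene","top","wrist"]:
    cv2.imwrite(f"pics/{n}0.png",grab_frame(n)); print(n,camera_info(n))
E
```

```text
{'t': 0.0, 'joints': array([ 1.1087,  0.3812,  1.2983,  0.    ,  1.4636, -0.2153]), 'joint_velocities': array([-0.0017, -0.0009,  0.0013, -0.0011, -0.0009,  0.0001]), 'tau': array([ -0.0003, -44.8473, -23.1272,  -0.0003,   0.0049,   0.    ]), 'tool_pos': array([0.1342, 0.5331, 0.2307]), 'orientation': array([[-0.9697,  0.2443, -0.0007],
       [ 0.2443,  0.9697, -0.0013],
       [ 0.0003, -0.0014, -1.    ]]), 'contact_force': array([-0.337 , -0.6639, -0.5442]), 'wrist_torque': array([ 0.0063,  0.0193, -0.0046]), 'opening': 0.0855427449446365}
scene {'fx': 583.7117232244069, 'fy': 583.7117232244069, 'cx': 316.16273474736454, 'cy': 235.45391599891485, 'k1': -0.1674853427921084, 'T': array([[-0.7252, -0.5362,  0.4318,  1.1269],
       [ 0.6884, -0.5549,  0.4671,  0.6601],
       [-0.0109,  0.636 ,  0.7716,  1.063 ],
       [ 0.    ,  0.    ,  0.    ,  1.    ]])}
top {'fx': 619.116151399457, 'fy': 619.116151399457, 'cx': 318.95433148404135, 'cy': 232.85169338549176, 'k1': -0.15067531391239009, 'T': array([[ 0.0131,  0.9847, -0.174 ,  0.2774],
       [-0.9999,  0.0144,  0.0061,  0.0461],
       [ 0.0085,  0.1739,  0.9847,  1.6124],
       [ 0.    ,  0.    ,  0.    ,  1.    ]])}
wrist {'fx': 415.508737992283, 'fy': 415.508737992283, 'cx': 313.2751104358454, 'cy': 246.1058242857408, 'k1': -0.09936694203116689, 'T': array([[ 0.2446, -0.9256, -0.2888,  0.0608],
       [ 0.9696,  0.2333,  0.0735,  0.5519],
       [-0.0007, -0.298 ,  0.9546,  0.3733],
       [ 0.    ,  0.    ,  0.    ,  1.    ]])}
```

View pics/scene0.png

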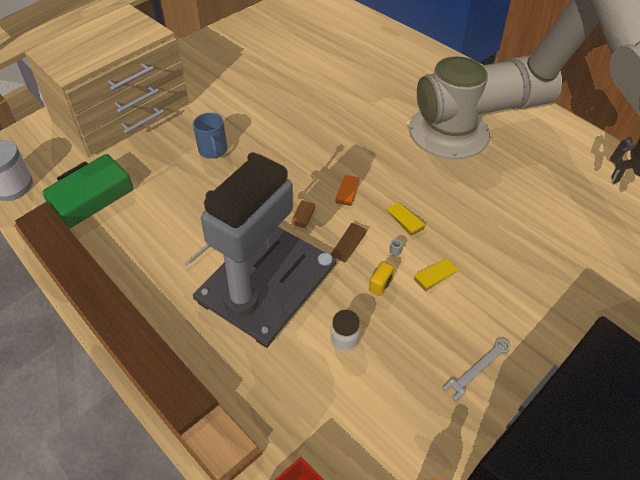

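View pics/top0.png

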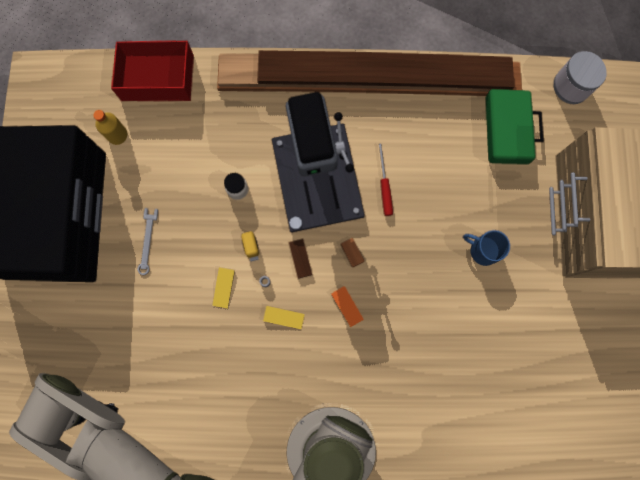

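View pics/wrist0.png

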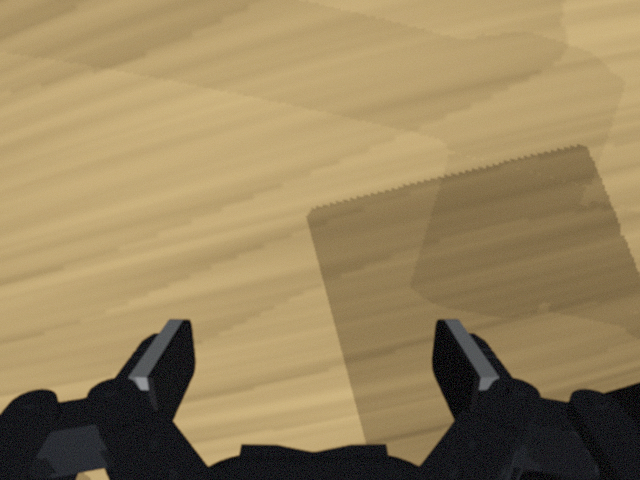

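Scene view: dark wedge at about (349,241), boss at (325,259). Top view: boss (296,223), dark wedge (301,258). Candidates in the top view that could be taken for the wedge: dark wood at (301,258), brown block at (352,252, the offcut), orange at (347,306), yellow at (283,318) and yellow at (224,287). The dark one in front of the foot fits the description; I'll check it in close crops.

Run:
```python
import cv2
a=cv2.imread("pics/top0.png")[195:295,235:375]
cv2.imwrite("pics/topc.png",cv2.resize(a,None,fx=5.6,fy=5.6,interpolation=cv2.INTER_CUBIC))
a=cv2.imread("pics/scene0.png")[200:300,280:420]
cv2.imwrite("pics/scenec.png",cv2.resize(a,None,fx=5.6,fy=5.6,interpolation=cv2.INTER_CUBIC))
```

```text
(no output)
```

View pics/topc.png

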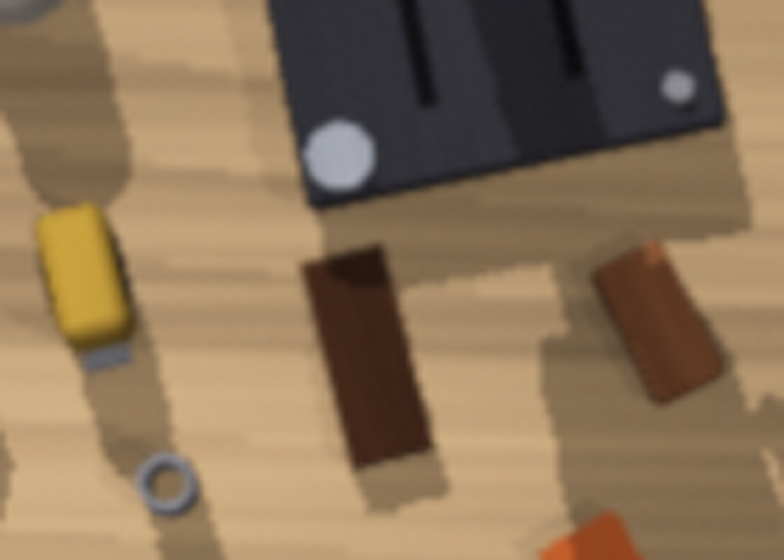

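View pics/scenec.png

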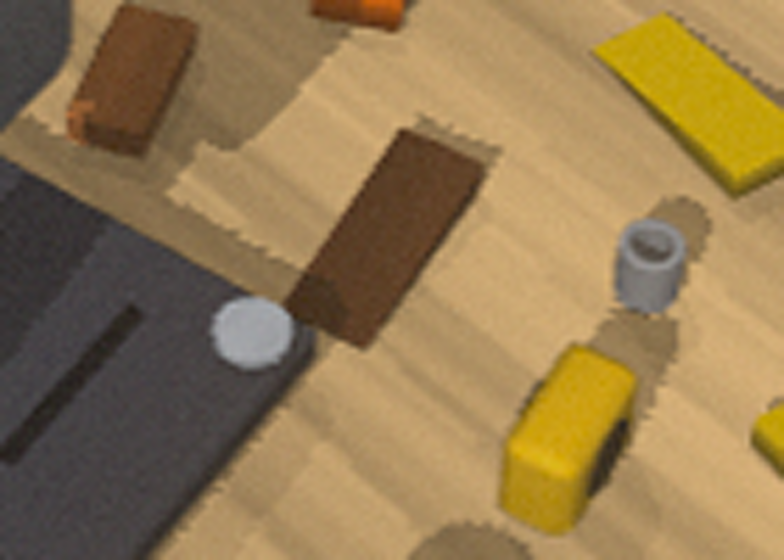

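The crops confirm it: a plain dark wedge with its thin end (top crop y≈255) toward the boss (340,155) and blunt end at (393,458). The offcut is the separate brown block at right. Now measure.

```bash
cat > h.py <<'E'
import numpy as np,cv2
np.set_printoptions(precision=4,suppress=True)
def ray(c,u,v):
    K=np.array([[c['fx'],0,c['cx']],[0,c['fy'],c['cy']],[0,0,1]])
    # model: drawn = ray*(1+k1 r^2) => cv2 distortion
    p=cv2.undistortPoints(np.array([[[u,v]]],float),K,np.array([c['k1'],0,0,0,0]),None,None,None).ravel() if False else cv2.undistortPointsIter(np.array([[[u,v]]],float),K,np.array([c['k1'],0,0,0.]),None,None,(3,50,1e-9)).ravel()
    d=c['T'][:3,:3]@np.array([p[0],-p[1],-1.]);return c['T'][:3,3],d
def at(c,u,v,z):
    o,d=ray(c,u,v);return o+d*(z-o[2])/d[2]
def proj(c,P):
    K=np.array([[c['fx'],0,c['cx']],[0,c['fy'],c['cy']],[0,0,1]])
    q=c['T'][:3,:3].T@(np.atleast_2d(P)-c['T'][:3,3]).T
    q=np.array([q[0],-q[1],-q[2]]).T
    return cv2.projectPoints(q,np.zeros(3),np.zeros(3),K,np.array([c['k1'],0,0,0.]))[0][:,0]
E
python3 - <<'E'
from workcell import *
from h import *
for n,off,pts in [("top",(235,195),dict(boss=(340,155,.043),tl=(303,263,.003),tr=(382,245,.003),bl=(355,468,.017),br=(432,448,.017),baseFL=(315,208,.036),baseFR=(724,122,.038),socket=(167,484,.03),tapeN=(88,340,.05),tapeR=(130,325,.05),offL=(595,270,.018),offB=(662,403,.018))),
 ("scene",(280,200),dict(boss=(253,332,.04),tl=(362,347,.003),tr=(288,303,.003),bl=(485,168,.017),br=(405,128,.017),socket=(652,240,.03)))]:
    c=camera_info(n)
    for k,(x,y,z) in pts.items():
        print(n,k,at(c,(x+.5)/5.6-.5+off[0],(y+.5)/5.6-.5+off[1],z))
E
```

```text
top boss [0.5816 0.0978 0.043 ]
top tl [0.5374 0.1155 0.003 ]
top tr [0.5465 0.0785 0.003 ]
top bl [0.4396 0.0889 0.017 ]
top br [0.4494 0.0535 0.017 ]
top baseFL [0.5578 0.1091 0.036 ]
top baseFR [ 0.6008 -0.0798  0.038 ]
top socket [0.4296 0.1745 0.03  ]
top tapeN [0.4928 0.2107 0.05  ]
top tapeR [0.5    0.1917 0.05  ]
top offL [ 0.5336 -0.0212  0.018 ]
top offB [ 0.4717 -0.0527  0.018 ]
scene boss [0.5867 0.1024 0.04  ]
scene tl [0.5407 0.1184 0.003 ]
scene tr [0.5465 0.0814 0.003 ]
scene bl [0.445  0.0954 0.017 ]
scene br [0.4532 0.0567 0.017 ]
scene socket [0.4324 0.1759 0.03  ]
```

```bash
cat >> h.py <<'E'
from scipy.spatial.transform import Rotation as Rn
def plan(s,target,yawx):
    """tool pointing straight down, tool x at world yaw yawx"""
    R=np.array(s['orientation']);d=R.T@(np.array(target)-s['tool_pos'])/.04
    x=np.array([np.cos(yawx),np.sin(yawx),0]);z=np.array([0,0,-1.]);Rt=np.c_[x,np.cross(z,x),z]
    r=Rn.from_matrix(R.T@Rt).as_rotvec()/np.deg2rad(5)
    return d,r
E
python3 - <<'E'
from workcell import *
from h import *
print(*plan(get_state(),[.40,.06,.23],np.pi+.235))
E
```

```text
[-9.3316 -9.8467  0.0301] [-0.0115 -0.0054 -5.5213]
```

Call:
carry_out:
  steps:
    - {"travel":[-4.5,-4.8,0],"delta_rot":[0,0,-2.7],"gripper":0}
    - {"travel":[-4.5,-4.8,0],"delta_rot":[0,0,-2.7],"gripper":0}
    - {"travel":[-4.5,-4.8,0],"delta_rot":[0,0,-2.7],"gripper":0}
    - {"travel":[-9.33,-9.85,0],"delta_rot":[0,0,-5.5],"gripper":0}
    - {"travel":[-9.33,-9.85,0],"delta_rot":[0,0,-5.5],"gripper":0}
    - {"travel":[-9.33,-9.85,0],"delta_rot":[0,0,-5.5],"gripper":0}
    - {"travel":[-9.33,-9.85,0],"delta_rot":[0,0,-5.5],"gripper":0}
    - {"travel":[-9.33,-9.85,0],"delta_rot":[0,0,-5.5],"gripper":0}
    - {"travel":[-9.33,-9.85,0],"delta_rot":[0,0,-5.5],"gripper":0}
    - {"travel":[-9.33,-9.85,0],"delta_rot":[0,0,-5.5],"gripper":0}

```text
t: 1.15
tool_pos: [0.3723, 0.1082, 0.2315]
orientation: [[-0.973, -0.231, 0.0], [-0.231, 0.973, 0.0], [-0.0, 0.0, -1.0]]
contact_force: [0.4, 0.1, -0.3]
opening: -0.0002
```

Call:
carry_out:
  steps:
    - {"travel":[-0.4,-1.3,0],"delta_rot":[0,0,0],"gripper":0}
    - {"travel":[-0.4,-1.3,0],"delta_rot":[0,0,0],"gripper":0}
    - {"travel":[-0.4,-1.3,0],"delta_rot":[0,0,0],"gripper":0}

```text
t: 1.45
tool_pos: [0.3997, 0.0625, 0.231]
orientation: [[-0.974, -0.228, -0.001], [-0.228, 0.974, 0.0], [0.001, 0.0, -1.0]]
contact_force: [-0.7, -0.2, -1.0]
opening: 0.0002
```

Run:
```python
from workcell import *
from h import *
s=get_state();print(s['tool_pos'],s['orientation'],s['contact_force'],s['joints'])
c=camera_info("wrist");im=grab_frame("wrist");np.save("cw.npy",c,allow_pickle=True)
cv2.imwrite("pics/wrist1.png",im)
```

```text
[0.3997 0.0625 0.231 ] [[-0.9736 -0.2283 -0.0009]
 [-0.2283  0.9736  0.0003]
 [ 0.0009  0.0005 -1.    ]] [-0.7038 -0.2099 -0.9651] [-0.1398  0.1234  1.6597  0.0001  1.3595 -1.941 ]
```

View pics/wrist1.png

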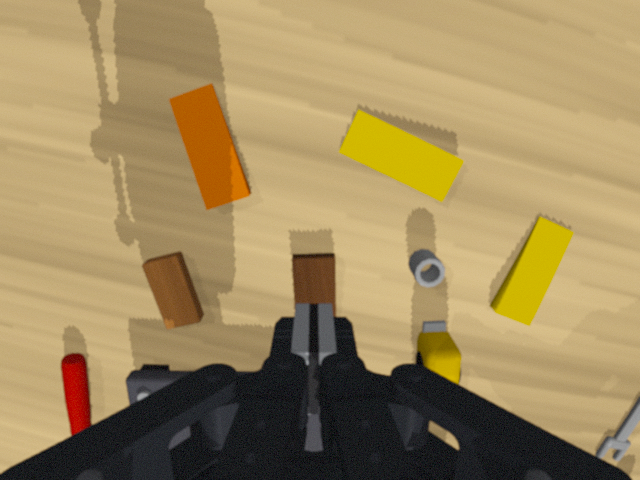

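The wrist camera here looks back at the bench (orange 208,145; yellows 400,155 and 532,270; socket 428,268), with the wedge hidden by the fingers at (314,280). I'll turn the tool half a turn so the camera faces the machine.

Call:
carry_out:
  steps:
    - {"travel":[-1,0,0],"delta_rot":[0,0,17],"gripper":0}
    - {"travel":[-1,0,0],"delta_rot":[0,0,17],"gripper":0}
    - {"travel":[-1,0,0],"delta_rot":[0,0,17],"gripper":0}
    - {"travel":[-1,0,0],"delta_rot":[0,0,17],"gripper":0}
    - {"travel":[-1,0,0],"delta_rot":[0,0,17],"gripper":0}
    - {"travel":[-1,0,0],"delta_rot":[0,0,17],"gripper":0}
    - {"travel":[-1,0,0],"delta_rot":[0,0,17],"gripper":0}
    - {"travel":[-1,0,0],"delta_rot":[0,0,17],"gripper":0}
    - {"travel":[-1,0,0],"delta_rot":[0,0,17],"gripper":0}
    - {"travel":[-1,0,0],"delta_rot":[0,0,17],"gripper":0}

```text
t: 2.5
tool_pos: [0.4374, 0.0744, 0.2314]
orientation: [[-0.312, 0.95, -0.0], [0.95, 0.312, 0.0], [0.0, -0.0, -1.0]]
contact_force: [0.6, -0.3, -0.6]
opening: -0.0004
```

Call:
carry_out:
  steps:
    - {"travel":[0,0,0],"delta_rot":[0,0,17],"gripper":0}
    - {"travel":[0,0,0],"delta_rot":[0,0,17],"gripper":0}
    - {"travel":[0,0,0],"delta_rot":[0,0,17],"gripper":0}
    - {"travel":[0,0,0],"delta_rot":[0,0,17],"gripper":0}
    - {"travel":[0,0,0],"delta_rot":[0,0,17],"gripper":0}
    - {"travel":[0,0,0],"delta_rot":[0,0,17],"gripper":0}
    - {"travel":[0,0,0],"delta_rot":[0,0,17],"gripper":0}
    - {"travel":[0,0,0],"delta_rot":[0,0,17],"gripper":0}
    - {"travel":[0,0,0],"delta_rot":[0,0,17],"gripper":0}
    - {"travel":[0,0,0],"delta_rot":[0,0,17],"gripper":0}

```text
t: 3.5
tool_pos: [0.4374, 0.0743, 0.2314]
orientation: [[0.919, 0.394, -0.0], [0.394, -0.919, 0.0], [-0.0, -0.0, -1.0]]
contact_force: [-0.4, 0.6, -0.5]
opening: -0.0
```

Call:
carry_out:
  steps:
    - {"travel":[0,0,0],"delta_rot":[0,0,2],"gripper":0}
    - {"travel":[0,0,0],"delta_rot":[0,0,2],"gripper":0}
    - {"travel":[0,0,0],"delta_rot":[0,0,2],"gripper":0}

```text
t: 3.8
tool_pos: [0.4378, 0.0737, 0.2314]
orientation: [[0.972, 0.236, -0.0], [0.236, -0.972, 0.0], [-0.0, -0.0, -1.0]]
contact_force: [0.2, -0.2, 0.6]
opening: 0.0
```

Run:
```python
from workcell import *
from h import *
s=get_state();print(s['t'],s['tool_pos'],s['orientation'],s['contact_force'],s['joints'])
c=camera_info("wrist");im=grab_frame("wrist");np.save("cw.npy",c,allow_pickle=True)
cv2.imwrite("pics/wrist2.png",im)
```

```text
3.8 [0.4378 0.0737 0.2314] [[ 0.9719  0.2355 -0.    ]
 [ 0.2355 -0.9719  0.0001]
 [-0.     -0.0001 -1.    ]] [ 0.2106 -0.1516  0.6061] [-0.1012  0.194   1.5693  0.0001  1.3784  1.2318]
```

View pics/wrist2.png

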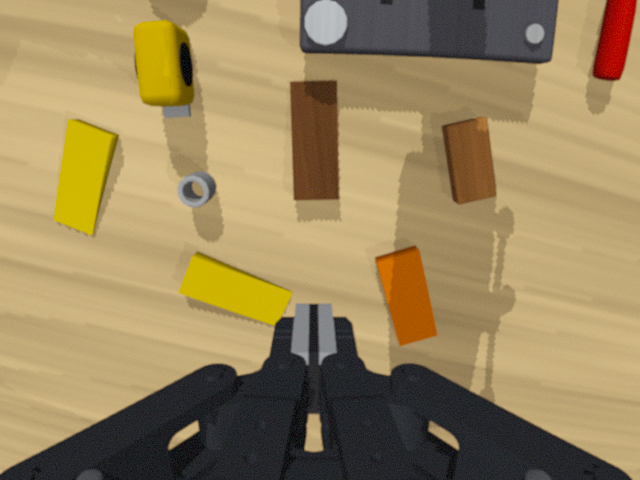

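This view shows boss (325,22), wedge corners: thin (291,82)/(336,80), blunt (294,199)/(339,199), tape (165,63), socket (196,189), offcut (470,160). Close crop for measuring.

Run:
```python
from h import *
a=cv2.imread("pics/wrist2.png")[0:210,270:400]
cv2.imwrite("pics/w2c.png",cv2.resize(a,None,fx=2.8,fy=2.8,interpolation=cv2.INTER_CUBIC)[:, :])
a=cv2.imread("pics/wrist2.png")[0:75,290:420]
```

```text
(no output)
```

View pics/w2c.png

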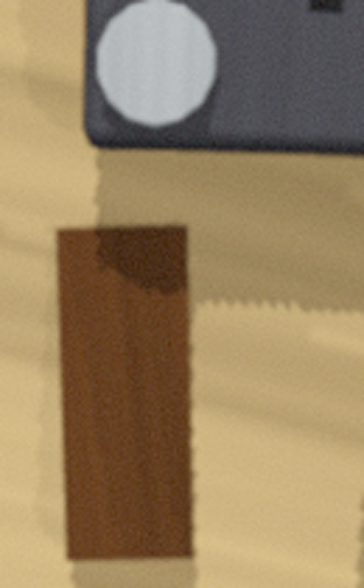

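Run:
```python
from h import *
c=np.load("cw.npy",allow_pickle=True).item()
P={}
for k,(u,v,z) in dict(boss=(325.5,22,.040),tl=(291,82.3,.003),tr=(336,80.8,.003),bl=(294,199.5,.017),br=(339,199,.017),FR=(550,61,.037),FL=(302,51,.034),sock=(196,189,.03)).items():
    P[k]=at(c,u,v,z);print(k,P[k])
f=P['FL']-P['FR'];print("machine yaw",np.arctan2(-f[0],f[1]),np.hypot(*f[:2]))
y=.228;ex=np.array([np.cos(y),np.sin(y)]);ey=np.array([-ex[1],ex[0]])
tm=(P['tl']+P['tr'])/2;bm=(P['bl']+P['br'])/2
d=tm-bm;print("wedge yaw",np.arctan2(d[1],d[0]),"len",np.hypot(*d[:2]),"w",np.linalg.norm(P['tl']-P['tr']),np.linalg.norm(P['bl']-P['br']))
for n,q in (("thin",tm),("blunt",bm)): print(n,q,(q-P['boss'])[:2]@ex,(q-P['boss'])[:2]@ey)
```

```text
boss [0.582  0.0993 0.04  ]
tl [0.5363 0.1169 0.003 ]
tr [0.5464 0.0803 0.003 ]
bl [0.4414 0.0919 0.017 ]
br [0.4511 0.0539 0.017 ]
FR [ 0.602 -0.078  0.037]
FL [0.5586 0.1118 0.034 ]
sock [0.4336 0.174  0.03  ]
machine yaw 0.22456971929853498 0.19472743094056322
wedge yaw 0.26409896141020495 len 0.09851777116251204 w 0.03802443881333342 0.03916116509231358
thin [0.5413 0.0986 0.003 ] -0.03974858653746124 0.008492017627899001
blunt [0.4462 0.0729 0.017 ] -0.13820217369186746 0.004936400767377699
```

Run:
```python
from workcell import *
from h import *
print(*plan(get_state(),[.4225,.0675,.03],.228))
c=np.load("cw.npy",allow_pickle=True).item()
for u,v in ((292,293),(283,325),(377,258)): print(at(c,u,v,.01))
```

```text
[-0.4107  0.0531  5.0355] [-0.0007 -0.0002  0.1129]
[0.3518 0.0738 0.01  ]
[0.3164 0.0748 0.01  ]
[0.4046 0.0049 0.01  ]
```

Call:
carry_out:
  steps:
    - {"travel":[-0.4,0.05,1.0],"delta_rot":[0,0,0.11],"gripper":0}
    - {"travel":[-0.4,0.05,2.0],"delta_rot":[0,0,0.11],"gripper":0}
    - {"travel":[-0.4,0.05,3.0],"delta_rot":[0,0,0.11],"gripper":0}
    - {"travel":[-0.4,0.05,4.0],"delta_rot":[0,0,0.11],"gripper":0}
    - {"travel":[-0.4,0.05,4.8],"delta_rot":[0,0,0.11],"gripper":0}
    - {"travel":[-0.4,0.05,5.0],"delta_rot":[0,0,0.11],"gripper":0}
    - {"travel":[-0.4,0.05,5.0],"delta_rot":[0,0,0.11],"gripper":0}

```text
t: 4.55
tool_pos: [0.423, 0.0671, 0.0311]
orientation: [[0.975, 0.223, -0.002], [0.223, -0.975, 0.0], [-0.002, -0.001, -1.0]]
contact_force: [0.2, -0.6, 0.4]
opening: 0.0002
```

Run:
```python
from workcell import *
from h import *
s=get_state();print(s['t'],s['tool_pos'],s['contact_force'],*plan(s,[.4225,.0675,.006],.228))
c=camera_info("wrist");im=grab_frame("wrist")
cv2.imwrite("pics/wrist3.png",im)
```

```text
4.55 [0.423  0.0671 0.0311] [ 0.1967 -0.568   0.403 ] [-0.0103 -0.0114  0.6272] [-0.0072  0.0195 -0.0307]
```

View pics/wrist3.png

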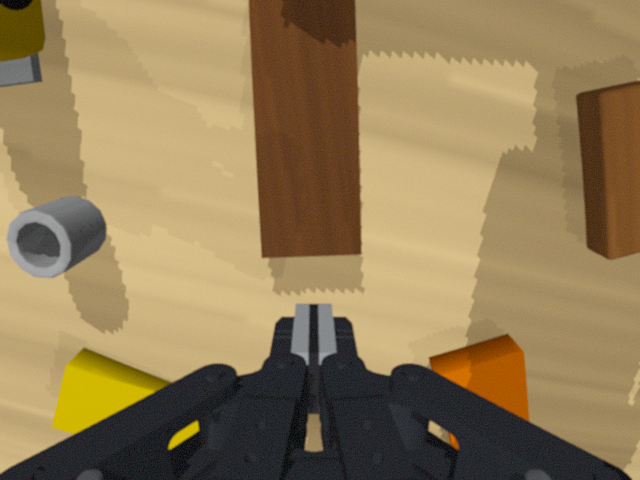

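The fingertips (313,305) are centred behind the wedge's blunt edge (262–361, row 256), with the yellow and orange look-alikes clear. Lowering, with the fingers slightly open for a wider pushing face.

Call:
carry_out:
  steps:
    - {"travel":[0,0,0.3],"delta_rot":[0,0,0],"gripper":14}
    - {"travel":[0,0,0.62],"delta_rot":[0,0,0],"gripper":14}
    - {"travel":[0,0,0.62],"delta_rot":[0,0,0],"gripper":14}
    - {"travel":[0,0,0.62],"delta_rot":[0,0,0],"gripper":14}

```text
t: 5.0
tool_pos: [0.424, 0.0669, 0.0078]
orientation: [[0.975, 0.222, 0.002], [0.222, -0.975, -0.0], [0.002, 0.001, -1.0]]
contact_force: [-0.3, 0.8, 0.3]
opening: 0.014
```

Call:
carry_out:
  steps:
    - {"travel":[0.1,0,0],"delta_rot":[0,0,0],"gripper":14}
    - {"travel":[0.2,0,0],"delta_rot":[0,0,0],"gripper":14}
    - {"travel":[0.27,0,0],"delta_rot":[0,0,0],"gripper":14}
    - {"travel":[0.34,0,0],"delta_rot":[0,0,0],"gripper":14}
    - {"travel":[0.41,0.01,0],"delta_rot":[0,0,0],"gripper":14}
    - {"travel":[0.48,0.02,0],"delta_rot":[0,0,0],"gripper":14}
    - {"travel":[0.55,0.03,0],"delta_rot":[0,0,0],"gripper":14}
    - {"travel":[0.62,0.04,0],"delta_rot":[0,0,0],"gripper":14}
    - {"travel":[0.69,0.05,0],"delta_rot":[0,0,0],"gripper":14}
    - {"travel":[0.69,0.05,0],"delta_rot":[0,0,0],"gripper":14}

```text
t: 6.0
tool_pos: [0.4511, 0.0711, 0.0065]
orientation: [[0.975, 0.222, 0.001], [0.222, -0.975, -0.0], [0.001, 0.0, -1.0]]
contact_force: [-0.1, 0.9, -0.2]
opening: 0.0142
```

Run:
```python
from workcell import *
from h import *
s=get_state();print(s['t'],s['tool_pos'],s['contact_force'])
c=camera_info("wrist");im=grab_frame("wrist");np.save("cw.npy",c,allow_pickle=True)
cv2.imwrite("pics/wrist4.png",im)
```

```text
6.0 [0.4511 0.0711 0.0065] [-0.0755  0.8901 -0.2317]
```

View pics/wrist4.png

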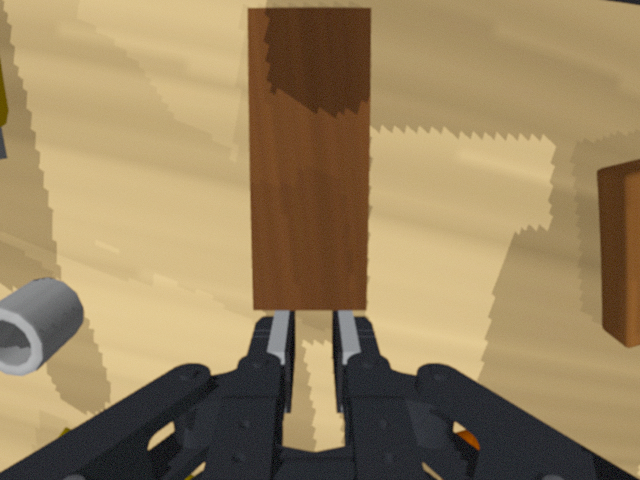

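Contact: the blunt edge (254–365, row 309) lies against both fingertips and the thin edge is at row 9 (249–370), aligned with the tool.

Run:
```python
from h import *
c=np.load("cw.npy",allow_pickle=True).item()
P=[at(c,u,v,z) for u,v,z in ((249,9,.003),(370,9,.003),(254,309,.017),(365,309,.017))]
y=.226;ex=np.array([np.cos(y),np.sin(y)]);ey=np.array([-ex[1],ex[0]]);b=np.array([.5825,.0985])
tm=(P[0]+P[1])/2;bm=(P[2]+P[3])/2;d=tm-bm
print(P,np.arctan2(d[1],d[0]),np.hypot(*d[:2]))
for q in(tm,bm):print(q,(q[:2]-b)@ex,(q[:2]-b)@ey)
```

```text
[array([0.5547, 0.1159, 0.003 ]), array([0.5633, 0.0778, 0.003 ]), array([0.4583, 0.0941, 0.017 ]), array([0.4669, 0.0561, 0.017 ])] 0.22212922604632207 0.0988747257300763
[0.559  0.0969 0.003 ] -0.02324171949261646 0.00369458658375595
[0.4626 0.0751 0.017 ] -0.12211570450899843 0.0040773073410767455
```

Call:
carry_out:
  steps:
    - {"travel":[0.08,0.01,0],"delta_rot":[0,0,0],"gripper":14}
    - {"travel":[0.16,0.02,0],"delta_rot":[0,0,0],"gripper":14}
    - {"travel":[0.24,0.03,0],"delta_rot":[0,0,0],"gripper":14}
    - {"travel":[0.32,0.04,0],"delta_rot":[0,0,0],"gripper":14}
    - {"travel":[0.4,0.05,0],"delta_rot":[0,0,0],"gripper":14}
    - {"travel":[0.48,0.06,0],"delta_rot":[0,0,0],"gripper":14}
    - {"travel":[0.56,0.07,0],"delta_rot":[0,0,0],"gripper":14}
    - {"travel":[0.64,0.08,0],"delta_rot":[0,0,0],"gripper":14}

```text
t: 6.85
tool_pos: [0.4734, 0.0737, 0.0063]
orientation: [[0.975, 0.222, -0.008], [0.222, -0.975, -0.0], [-0.007, -0.002, -1.0]]
contact_force: [-13.7, -2.7, 10.5]
opening: 0.0144
```

Run:
```python
from workcell import *
from h import *
s=get_state();print(s['t'],s['tool_pos'],s['contact_force'])
c=camera_info("wrist");im=grab_frame("wrist");np.save("cw.npy",c,allow_pickle=True)
cv2.imwrite("pics/wrist5.png",im)
```

```text
6.85 [0.4734 0.0737 0.0063] [-13.7287  -2.655   10.5395]
```

View pics/wrist5.png

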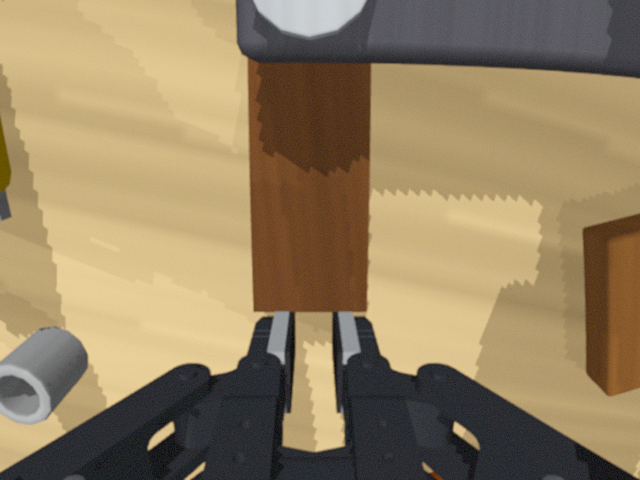

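Call:
carry_out:
  steps:
    - {"travel":[0,0,0],"delta_rot":[0,0,0],"gripper":14}
    - {"travel":[0,0,0],"delta_rot":[0,0,0],"gripper":14}

```text
t: 7.1
tool_pos: [0.4741, 0.0737, 0.0063]
orientation: [[0.975, 0.222, -0.005], [0.222, -0.975, -0.0], [-0.005, -0.001, -1.0]]
contact_force: [-8.1, -2.2, 6.6]
opening: 0.014
```

Call:
carry_out:
  steps:
    - {"travel":[0.06,0.01,-0.02],"delta_rot":[0,0,0],"gripper":14}
    - {"travel":[0.12,0.015,-0.04],"delta_rot":[0,0,0],"gripper":14}
    - {"travel":[0.18,0.02,-0.04],"delta_rot":[0,0,0],"gripper":14}
    - {"travel":[0.24,0.03,-0.04],"delta_rot":[0,0,0],"gripper":14}
    - {"travel":[0.3,0.035,-0.04],"delta_rot":[0,0,0],"gripper":14}
    - {"travel":[0.3,0.035,-0.04],"delta_rot":[0,0,0],"gripper":14}

```text
t: 7.7
tool_pos: [0.4873, 0.075, 0.0077]
orientation: [[0.975, 0.222, -0.003], [0.222, -0.975, 0.0], [-0.003, -0.001, -1.0]]
contact_force: [-4.1, -0.5, -0.2]
opening: 0.014
```

Run:
```python
from workcell import *
from h import *
s=get_state();print(s['t'],s['tool_pos'],s['contact_force'])
c=camera_info("wrist");im=grab_frame("wrist");np.save("cw.npy",c,allow_pickle=True)
cv2.imwrite("pics/wrist6.png",im)
```

```text
7.7 [0.4873 0.075  0.0077] [-4.0556 -0.4587 -0.1897]
```

View pics/wrist6.png

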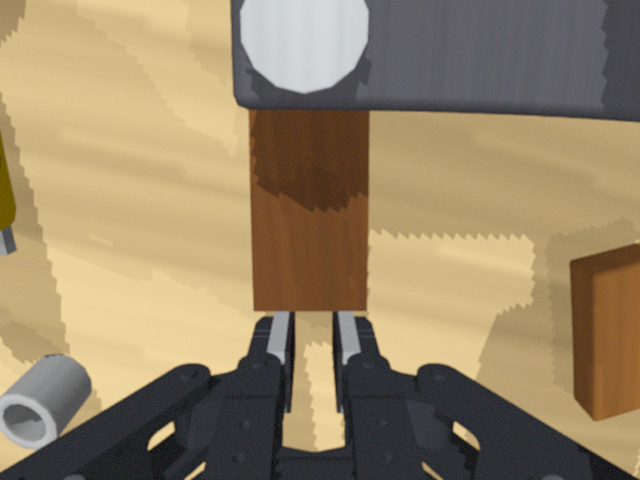

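The wedge is under the plate edge (row 107), centred at column 309 against the boss at column 305. Straight on from here.

Call:
carry_out:
  steps:
    - {"travel":[0.06,0,0],"delta_rot":[0,0,0],"gripper":14}
    - {"travel":[0.12,0,0],"delta_rot":[0,0,0],"gripper":14}
    - {"travel":[0.18,0,0],"delta_rot":[0,0,0],"gripper":14}
    - {"travel":[0.24,0,0],"delta_rot":[0,0,0],"gripper":14}
    - {"travel":[0.3,0,0],"delta_rot":[0,0,0],"gripper":14}
    - {"travel":[0.36,0,0],"delta_rot":[0,0,0],"gripper":14}
    - {"travel":[0.42,0,0],"delta_rot":[0,0,0],"gripper":14}

```text
t: 8.45
tool_pos: [0.5045, 0.0787, 0.008]
orientation: [[0.975, 0.222, -0.001], [0.222, -0.975, 0.0], [-0.001, -0.0, -1.0]]
contact_force: [-4.3, -1.6, -1.4]
opening: 0.0136
```

Call:
carry_out:
  steps:
    - {"travel":[0.03,0,0],"delta_rot":[0,0,0],"gripper":14}
    - {"travel":[0.06,0,0],"delta_rot":[0,0,0],"gripper":14}
    - {"travel":[0.09,0,0],"delta_rot":[0,0,0],"gripper":14}
    - {"travel":[0.12,0,0],"delta_rot":[0,0,0],"gripper":14}

```text
t: 8.85
tool_pos: [0.5084, 0.0797, 0.0078]
orientation: [[0.975, 0.222, -0.003], [0.222, -0.975, -0.0], [-0.003, -0.001, -1.0]]
contact_force: [-7.7, -3.3, -2.2]
opening: 0.014
```

Call:
carry_out:
  steps:
    - {"travel":[0.03,0,0],"delta_rot":[0,0,0],"gripper":14}
    - {"travel":[0.06,0,0],"delta_rot":[0,0,0],"gripper":14}

```text
t: 9.05
tool_pos: [0.5096, 0.0802, 0.0074]
orientation: [[0.975, 0.222, -0.005], [0.222, -0.975, -0.0], [-0.005, -0.001, -1.0]]
contact_force: [-10.6, -3.0, -2.9]
opening: 0.0139
```

Call:
carry_out:
  steps:
    - {"travel":[0.03,0,0],"delta_rot":[0,0,0],"gripper":14}
    - {"travel":[0.06,0,0],"delta_rot":[0,0,0],"gripper":14}

```text
t: 9.25
tool_pos: [0.511, 0.0807, 0.007]
orientation: [[0.975, 0.222, -0.008], [0.222, -0.975, -0.0], [-0.008, -0.002, -1.0]]
contact_force: [-12.9, -4.1, -4.1]
opening: 0.014
```

Run:
```python
from workcell import *
from h import *
s=get_state();print(s['t'],s['tool_pos'],s['contact_force'])
c=camera_info("wrist");im=grab_frame("wrist");np.save("cw.npy",c,allow_pickle=True)
cv2.imwrite("pics/wrist7.png",im)
s=get_state();print(s['t'],s['tool_pos'],s['contact_force'])
```

```text
9.25 [0.511  0.0807 0.007 ] [-12.9113  -4.0701  -4.0762]
9.3 [0.511  0.0808 0.007 ] [-12.2376  -3.0329  -4.2166]
```

View pics/wrist7.png

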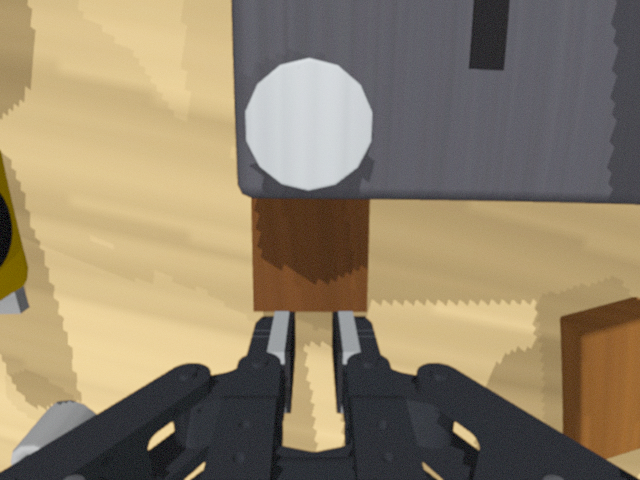

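The blunt end protrudes about 40 mm ahead of the plate (rows 197–311) and the boss is at (309,124). The force is at 13 N and climbing, so I'll go a little further to confirm the jam.

Call:
carry_out:
  steps:
    - {"travel":[0.03,0,0],"delta_rot":[0,0,0],"gripper":14}
    - {"travel":[0.06,0,0],"delta_rot":[0,0,0],"gripper":14}

```text
t: 9.5
tool_pos: [0.5123, 0.0812, 0.0067]
orientation: [[0.975, 0.222, -0.011], [0.222, -0.975, -0.0], [-0.01, -0.002, -1.0]]
contact_force: [-15.5, -4.6, -4.8]
opening: 0.0141
```

Call:
carry_out:
  steps:
    - {"travel":[0.03,0,0],"delta_rot":[0,0,0],"gripper":14}
    - {"travel":[0.06,0,0],"delta_rot":[0,0,0],"gripper":14}

```text
t: 9.7
tool_pos: [0.5129, 0.0815, 0.0065]
orientation: [[0.975, 0.222, -0.015], [0.223, -0.975, -0.001], [-0.015, -0.003, -1.0]]
contact_force: [-24.4, -8.7, 3.4]
opening: 0.0135
```

Jammed (26 N, and only 0.7 mm moved). Backing straight off, then up.

Call:
carry_out:
  steps:
    - {"travel":[-0.2,0,0],"delta_rot":[0,0,0],"gripper":14}
    - {"travel":[-0.5,0,0],"delta_rot":[0,0,0],"gripper":14}
    - {"travel":[-0.9,0,0],"delta_rot":[0,0,0],"gripper":14}
    - {"travel":[-0.9,0,-1.2],"delta_rot":[0,0,0],"gripper":0}
    - {"travel":[-0.9,0,-2.4],"delta_rot":[0,0,0],"gripper":0}
    - {"travel":[-0.9,0,-3.6],"delta_rot":[0,0,0],"gripper":0}
    - {"travel":[-0.9,0,-3.6],"delta_rot":[0,0,0],"gripper":0}
    - {"travel":[-0.9,0,-3.6],"delta_rot":[0,0,0],"gripper":0}

```text
t: 10.5
tool_pos: [0.4849, 0.0739, 0.1535]
orientation: [[0.975, 0.222, 0.006], [0.222, -0.975, -0.0], [0.005, 0.001, -1.0]]
contact_force: [-0.0, -0.5, -1.1]
opening: -0.0002
```

Run:
```python
from workcell import *
from h import *
s=get_state();print(s['t'],s['tool_pos'],s['orientation'],s['contact_force'],s['joints'])
c=camera_info("wrist");im=grab_frame("wrist");np.save("cw.npy",c,allow_pickle=True)
cv2.imwrite("pics/wrist8.png",im)
cv2.imwrite("pics/scene8.png",grab_frame("scene"))
```

```text
10.5 [0.4849 0.0739 0.1535] [[ 0.9751  0.2217  0.0055]
 [ 0.2217 -0.9751 -0.0002]
 [ 0.0053  0.0014 -1.    ]] [-0.013  -0.4527 -1.1461] [-0.0909  0.352   1.59    0.0003  1.1941  1.2563]
```

View pics/wrist8.png

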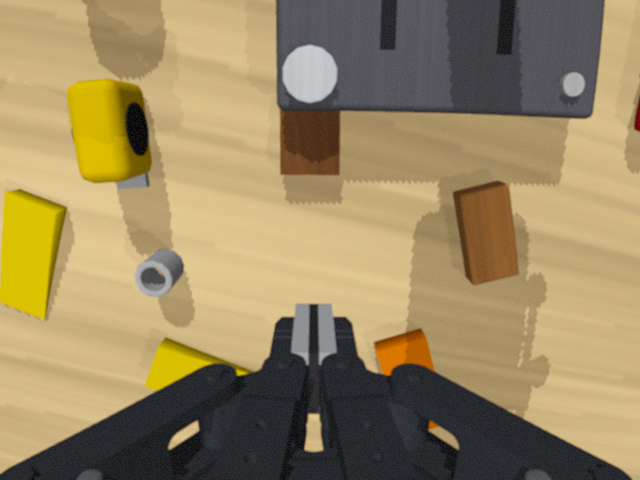

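View pics/scene8.png

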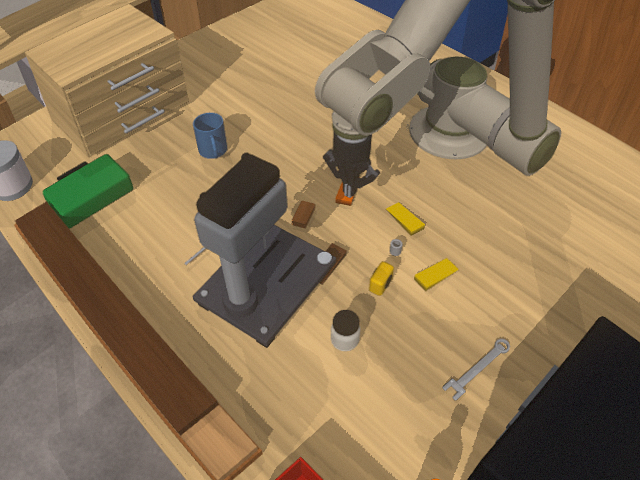

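The wedge stayed in place after release (protruding at rows 108–174 below the boss at (310,74)), the head has visibly moved upright in the scene view, and the bystanders are unmoved. Next, the press target. I'll lean the tool back 15° so the wrist stays clear of the head.

Run:
```python
from workcell import *
from h import *
c=np.load("cw.npy",allow_pickle=True).item()
b=at(c,310,74,.044);print("boss",b)
sc=camera_info("scene");print("scene boss",at(sc,324.5,258,.044))
FL=at(c,279,108,.038);FR=at(c,592,117,.038);f=FL-FR;print(FL,FR,np.hypot(*f[:2]),np.arctan2(-f[0],f[1]))
s=get_state();R=s['orientation']
y=.226;ex=np.array([np.cos(y),np.sin(y),0]);t=np.deg2rad(15)
xt=ex*np.cos(t)+np.array([0,0,np.sin(t)])
for h in (.05,.010,0):
    T=b+.011*xt+[0,0,h];print(T,R.T@(T-s['tool_pos'])/.04)
```

```text
boss [0.5834 0.0981 0.044 ]
scene boss [0.5876 0.1024 0.044 ]
[0.5611 0.1121 0.038 ] [ 0.6033 -0.0793  0.038 ] 0.1960005196677096 0.21699441234498235
[0.5938 0.1005 0.0968] [ 2.8328 -0.0374  1.3658]
[0.5938 0.1005 0.0568] [ 2.833  -0.0372  2.3658]
[0.5938 0.1005 0.0468] [ 2.833  -0.0372  2.6158]
```

Call:
carry_out:
  steps:
    - {"travel":[0,0,0],"delta_rot":[0,1.5,0],"gripper":0}
    - {"travel":[0,0,0],"delta_rot":[0,3,0],"gripper":0}
    - {"travel":[1,-0.03,0.5],"delta_rot":[0,3,0],"gripper":0}
    - {"travel":[2,-0.05,1.0],"delta_rot":[0,3,0],"gripper":0}
    - {"travel":[2.85,-0.05,1.35],"delta_rot":[0,3,0],"gripper":0}
    - {"travel":[2.85,-0.05,1.35],"delta_rot":[0,3,0],"gripper":0}
    - {"travel":[2.85,-0.05,1.35],"delta_rot":[0,3,0],"gripper":0}

```text
t: 11.3
tool_pos: [0.5937, 0.1012, 0.0963]
orientation: [[0.943, 0.222, 0.249], [0.214, -0.975, 0.058], [0.256, -0.001, -0.967]]
contact_force: [-0.0, -0.0, -0.1]
opening: 0.0002
```

Run:
```python
from workcell import *
from h import *
s=get_state();print(s['t'],s['tool_pos'],s['orientation'],s['contact_force'],s['joints'])
R=s['orientation'];d=np.array([0,0,-.04]);print("40mm straight down in tool:",R.T@d/.04)
print("tip rear edge",s['tool_pos']-.011*R[:,0])
cv2.imwrite("pics/scene9.png",cv2.resize(grab_frame("scene")[60:360,150:500],None,fx=2,fy=2))
cv2.imwrite("pics/wrist9.png",grab_frame("wrist"))
```

```text
11.3 [0.5937 0.1012 0.0963] [[ 0.9427  0.222   0.2492]
 [ 0.2143 -0.9751  0.0576]
 [ 0.2558 -0.0009 -0.9667]] [-0.0413 -0.0447 -0.1287] [-0.0591  0.5073  1.5473  0.0971  0.8408  1.2321]
40mm straight down in tool: [-0.2558  0.0009  0.9667]
tip rear edge [0.5834 0.0988 0.0935]
```

View pics/scene9.png

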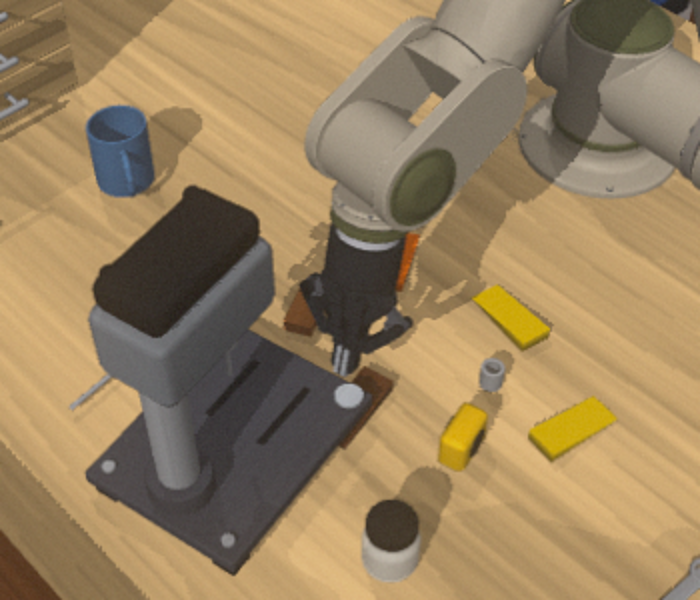

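View pics/wrist9.png

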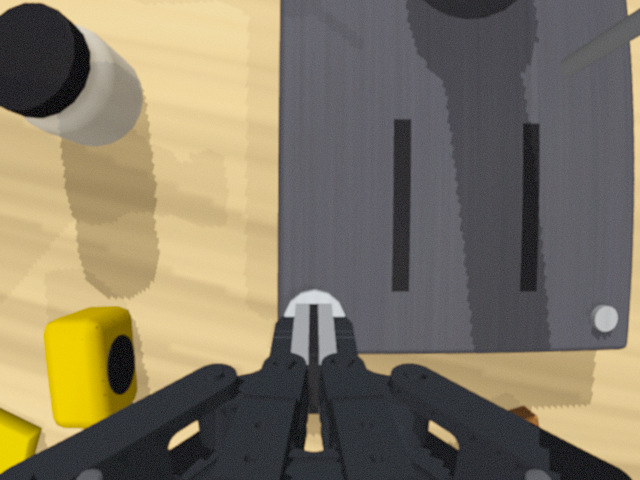

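The fingertips (313,305) are directly over the boss (pale disc visible around the tips at (315,300)). The wrist is well clear of the head. Descending straight down to just above it.

Call:
carry_out:
  steps:
    - {"travel":[-0.13,0,0.48],"delta_rot":[0,0,0],"gripper":0}
    - {"travel":[-0.23,0,0.87],"delta_rot":[0,0,0],"gripper":0}
    - {"travel":[-0.28,0,1.06],"delta_rot":[0,0,0],"gripper":0}
    - {"travel":[-0.28,0,1.06],"delta_rot":[0,0,0],"gripper":0}
    - {"travel":[-0.28,0,1.06],"delta_rot":[0,0,0],"gripper":0}

```text
t: 11.9
tool_pos: [0.5946, 0.1011, 0.0551]
orientation: [[0.942, 0.222, 0.253], [0.214, -0.975, 0.057], [0.26, 0.0, -0.966]]
contact_force: [0.2, 0.1, 0.0]
opening: 0.0002
```

Call:
carry_out:
  steps:
    - {"travel":[-0.01,0,0.04],"delta_rot":[0,0,0],"gripper":0}
    - {"travel":[-0.02,0,0.08],"delta_rot":[0,0,0],"gripper":0}
    - {"travel":[-0.03,0,0.12],"delta_rot":[0,0,0],"gripper":0}
    - {"travel":[-0.03,0,0.12],"delta_rot":[0,0,0],"gripper":0}

```text
t: 12.3
tool_pos: [0.5945, 0.1012, 0.0492]
orientation: [[0.942, 0.222, 0.252], [0.214, -0.975, 0.057], [0.259, -0.0, -0.966]]
contact_force: [-0.4, 0.3, 0.3]
opening: -0.0001
```

Call:
carry_out:
  steps:
    - {"travel":[-0.01,0,0.04],"delta_rot":[0,0,0],"gripper":0}
    - {"travel":[-0.015,0,0.06],"delta_rot":[0,0,0],"gripper":0}
    - {"travel":[-0.015,0,0.06],"delta_rot":[0,0,0],"gripper":0}

```text
t: 12.6
tool_pos: [0.5945, 0.1012, 0.0467]
orientation: [[0.942, 0.222, 0.252], [0.214, -0.975, 0.057], [0.258, -0.0, -0.966]]
contact_force: [-0.6, 0.0, 0.8]
opening: 0.0002
```

Call:
carry_out:
  steps:
    - {"travel":[-0.005,0,0.025],"delta_rot":[0,0,0],"gripper":0}
    - {"travel":[-0.005,0,0.025],"delta_rot":[0,0,0],"gripper":0}

```text
t: 12.8
tool_pos: [0.5948, 0.1012, 0.046]
orientation: [[0.942, 0.222, 0.253], [0.214, -0.975, 0.057], [0.259, 0.0, -0.966]]
contact_force: [-0.7, 0.2, 2.0]
opening: 0.0003
```

Contact at the expected height (tip edge ≈ 43–44 mm). Pressing in 0.5–1 mm steps.

Call:
carry_out:
  steps:
    - {"travel":[-0.005,0,0.025],"delta_rot":[0,0,0],"gripper":0}
    - {"travel":[-0.005,0,0.025],"delta_rot":[0,0,0],"gripper":0}

```text
t: 13.0
tool_pos: [0.5949, 0.1012, 0.0458]
orientation: [[0.942, 0.222, 0.253], [0.214, -0.975, 0.057], [0.26, 0.0, -0.966]]
contact_force: [-4.5, -0.2, 9.2]
opening: -0.0002
```

Call:
carry_out:
  steps:
    - {"travel":[-0.005,0,0.025],"delta_rot":[0,0,0],"gripper":0}
    - {"travel":[-0.005,0,0.025],"delta_rot":[0,0,0],"gripper":0}

```text
t: 13.2
tool_pos: [0.595, 0.1012, 0.0456]
orientation: [[0.941, 0.222, 0.254], [0.214, -0.975, 0.057], [0.261, 0.001, -0.965]]
contact_force: [-9.4, -0.5, 17.0]
opening: -0.0001
```

Call:
carry_out:
  steps:
    - {"travel":[0.004,0,-0.018],"delta_rot":[0,0,0],"gripper":0}
    - {"travel":[0.004,0,-0.018],"delta_rot":[0,0,0],"gripper":0}
    - {"travel":[0.004,0,-0.018],"delta_rot":[0,0,0],"gripper":0}

```text
t: 13.5
tool_pos: [0.5949, 0.1012, 0.0457]
orientation: [[0.942, 0.222, 0.254], [0.214, -0.975, 0.057], [0.26, 0.0, -0.966]]
contact_force: [-4.7, -0.3, 10.5]
opening: 0.0001
```

Call:
carry_out:
  steps:
    - {"travel":[0,0,0],"delta_rot":[0,0,0],"gripper":0}
    - {"travel":[0,0,0],"delta_rot":[0,0,0],"gripper":0}
    - {"travel":[0,0,0],"delta_rot":[0,0,0],"gripper":0}
    - {"travel":[0,0,0],"delta_rot":[0,0,0],"gripper":0}
    - {"travel":[0,0,0],"delta_rot":[0,0,0],"gripper":0}

```text
t: 14.0
tool_pos: [0.5949, 0.1012, 0.0457]
orientation: [[0.941, 0.222, 0.254], [0.214, -0.975, 0.057], [0.26, 0.0, -0.966]]
contact_force: [-5.2, -0.7, 11.7]
opening: 0.0006
```

Run:
```python
from workcell import *
from h import *
cv2.imwrite("pics/scene10.png",grab_frame("scene"))
s=get_state();print(s['t'],s['tool_pos'],s['contact_force'])
```

```text
14.05 [0.5949 0.1012 0.0457] [-5.5403 -0.9393 12.3129]
```

Held about 11 N for over half a second without the height changing. Letting go: straight up, then back toward the robot.

Call:
carry_out:
  steps:
    - {"travel":[0.08,0,-0.3],"delta_rot":[0,0,0],"gripper":0}
    - {"travel":[0.26,0,-1.0],"delta_rot":[0,0,0],"gripper":0}
    - {"travel":[0.5,0,-1.9],"delta_rot":[0,0,0],"gripper":0}
    - {"travel":[-0.5,0,-2.5],"delta_rot":[0,0,0],"gripper":0}
    - {"travel":[-1.5,0,-3.0],"delta_rot":[0,0,0],"gripper":0}
    - {"travel":[-2.5,0,-3.5],"delta_rot":[0,0,0],"gripper":0}
    - {"travel":[-2.5,0,-3.5],"delta_rot":[0,0,0],"gripper":0}
    - {"travel":[-2.5,0,-3.5],"delta_rot":[0,0,0],"gripper":0}

```text
t: 14.85
tool_pos: [0.4654, 0.0715, 0.1549]
orientation: [[0.941, 0.221, 0.254], [0.214, -0.975, 0.057], [0.261, 0.001, -0.965]]
contact_force: [0.6, 0.2, 0.2]
opening: 0.0002
```

Run:
```python
from workcell import *
from h import *
s=get_state();print(s['t'],s['tool_pos'],s['contact_force'])
c=camera_info("wrist");cv2.imwrite("pics/wrist11.png",grab_frame("wrist"));np.save("cw.npy",c,allow_pickle=True)
im=grab_frame("scene");cv2.imwrite("pics/scene11.png",im)
cv2.imwrite("pics/top11.png",grab_frame("top"))
imgs=[cv2.imread(f"pics/scene{k}.png")[140:360,180:360] for k in (0,8,10,11)]
cv2.imwrite("pics/cmp.png",np.hstack(imgs))
# head shift between frames
g=[cv2.cvtColor(i,cv2.COLOR_BGR2GRAY) for i in imgs]
def sh(a,b,r): # template shift of head
    y0,y1,x0,x1=r;t=a[y0:y1,x0:x1];m=cv2.matchTemplate(b[y0-12:y1+12,x0-12:x1+12],t,cv2.TM_CCOEFF_NORMED);l=cv2.minMaxLoc(m);return np.array(l[3])-12,l[1]
for i,n in enumerate((0,8,10,11)): print(n,"head",sh(g[3],g[i],(20,110,20,100)))
```

```text
14.85 [0.4654 0.0715 0.1549] [0.631  0.213  0.2462]
0 head (array([7, 0]), 0.9617970585823059)
8 head (array([0, 0]), 0.9957827925682068)
10 head (array([0, 0]), 0.9956311583518982)
11 head (array([0, 0]), 0.9999986886978149)
```

View pics/cmp.png

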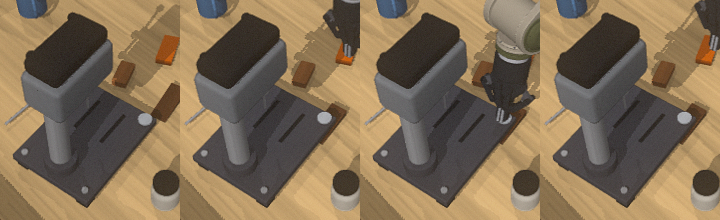

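View pics/wrist11.png

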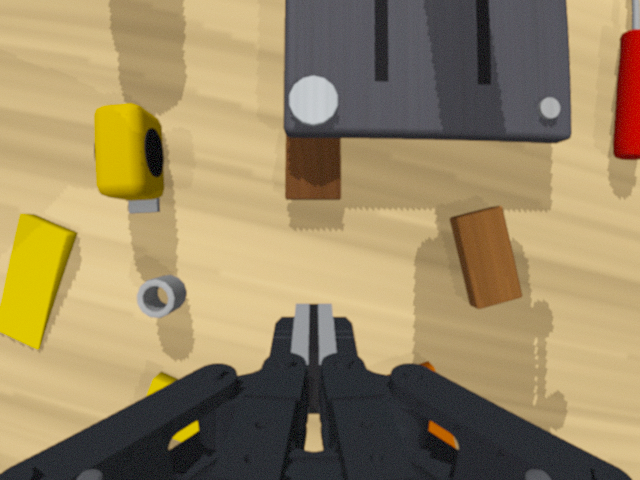

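View pics/top11.png

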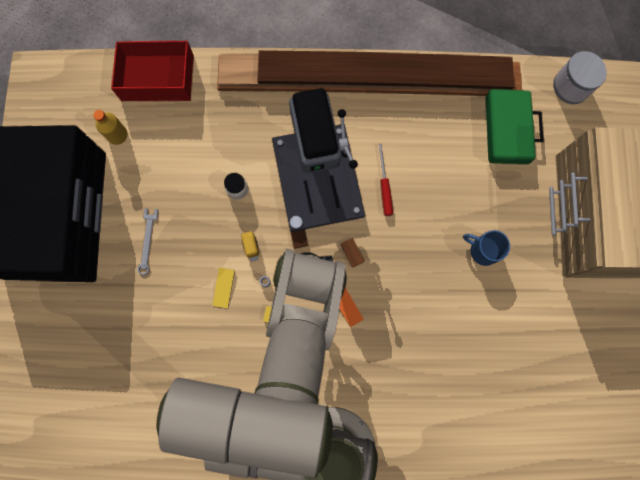

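The head moved 7 px from the tipped start, about what 0.04 rad predicts. It then stayed at 0 px shift after the push, during the press and after release. The wedge sits square under the foot (protruding at columns 286–341, rows 136–199) and the bystanders are where they were. Handing in.

Run:
```python
from workcell import *
print(hand_in())
```

```text
the job is handed in; nothing more can be done
None
```

The wedge is under the short left front foot and the drill press looks level. I handed the job in at about 15 s of the 51 s.

- **Push:** I pushed the dark wedge thin end first, straightening it as it went. It jammed at about 26 N, roughly 52–53 mm past the foot's front edge, and stayed in place when I let go.
- **Level check:** In the scene camera the head moved 7 px from its tipped position, about what the full 0.04 rad predicts. It did not move again when I pressed the boss or after I let go.
- **Press:** I held about 11–12 N on the boss for more than half a second, and the fingertip height did not change. While building up to that, one reading reached 17 N, slightly over the 5–15 N range, and I eased off straight away.
- **Other observations:** During first contact with the foot, the wrist showed an upward force of about 10 N. It went away after I raised the tool about 1 mm. The cameras disagreed by up to about 4 mm on where the boss is, so I relied mainly on the wrist camera, which matched the top view.
- **Surroundings:** In the last pictures the other things on the bench look unmoved, and the robot is touching nothing.

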